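Find the thread of a gas valve's cap and take it off

ROBOT

A 6-joint arm with a two-finger parallel gripper is mounted at the origin on the work surface. World frame = base frame: x ahead of the robot, y to its left, z up, the work surface at z = 0. Lengths are in m, angles in rad, forces in N, time in s.
With the tool pointing down it reaches from about 0.375 to 0.975 m from the base axis. Payload 3.8 kg.
Tool frame: the origin (TCP) lies midway between the tips of the shut fingers; the grasp point (between the pads) lies 19 mm behind it; z points along the fingers, y is the line along which they close (so a half turn about z gives the same grasp; the last joint's range is limited). The gripper opens to 85 mm and grips with 20 to 120 N. Pads are 22 mm wide; open, the fingers measure 114 mm over their backs; the gripper's body (76 mm by 85 mm) begins 54 mm behind the grasp point. The pads swing forward as they close: fully open they stand 13 mm farther back than shut.
Start: joints at [1.169, 0.264, 1.604, -0, 1.274, -0.037], TCP at [0.241, 0.631, 0.231] pointing down, gripper open.
Joint ranges: [-2.63, 2.63], [-0.94, 2.18], [0.31, 2.57], [-1.31, 4.45], [0, 2.66], [-2.55, 2.55]. Speed limits (rad/s): [2.57, 2.57, 3.14, 3.14, 3.14, 3.14].

INTERFACE

Orientations are given as a rotation vector (axis times angle).
In Python, from workcell import bot, cams gives the robot as it stands.
- The arm moves only by the tool play_rows, never from a script. Its argument "rows" is a list of rows, each a list of 2 entries, a list of its own where there are three numbers: the shift along the tool's x, y, z scaled (see below), then the turn, a rotation vector about the tool's x, y, z scaled (see below). A call has 1 to 20 rows; each row is the pose to reach, as a shift and turn from the pose commanded when the call began, along the tool's axes at that moment; what a row does not reach only later rows make up. The controller multiplies each number of a shift by 250 mm and each number of a turn by 45 degrees. A row lasts 1/12 s, in which the tool goes at most 41.7 mm and 7.16 degrees, less where a joint would pass 70% of its speed; a pose out of reach is approached as far as the arm can. A call with a number of a shift or a turn outside -1 to 1 is refused whole. A call with a gripper value outside its range is refused whole. "claw" is the opening, from -1 (shut) to 1 (fully open), set as the call begins (left out, the last holds). The fingers move at their own pace and stop on an object; "newtons" is the grip in N (left out, the last holds). Time passes only in rows, so rows that repeat a pose let the fingers close. It gives the time, the measured TCP pose, the force, the opening and the grip force at its end, in the units of the state.
- bot.read_state(): the state, without advancing time (a new reading comes with each control period).
- cams.read_camera(name): name is "scene" or "side" or "wrist"; returns a dict with "image" (400x640x3 uint8, red, green, blue), "K" (3x3 intrinsics, pixels), "T" (4x4, takes a point from camera to world coordinates); the wrist camera has in their place "mount" (4x4, takes a point from camera to tool coordinates, whose origin is the TCP and whose axes are the flange's). Camera axes: x right, y down, z forward; pixel columns grow to the right and rows downward; lengths in m; the calibration is good to about 2 mm. The wrist camera is an equidistant fisheye: a pixel r from the principal point sees the ray r / f radians off the axis. A picture is of the moment at which its call begins: read the wrist's pose just before it. There is no depth.
- bot.finish_job(): hands the job in; it is judged then, once.
The state is a dict: "time": time; "q": joint angles; "joint_vel": joint speeds; "joint_torque": joint torques, N m; "tool_pos": TCP position; "tcp_rot": TCP orientation; "wrist_force": force on the tool from outside, world axes, zero at the start; "torque": the same for the moment, N m; "width": opening from 0.0 (shut) to 1.0 (fully open); "grip_force": force on a finger pad.
Only numpy, scipy, OpenCV 4.12 (cv2) and the standard library are available. Lean on these libraries where they do the work, as an engineer would, in place of code of your own. Each camera call takes 0.05 s, during which the arm holds its last target. There are 200 camera calls.

TASK

Plug the brass gas valve that stands on the rubber mat, square end down, fully home into the square pocket of the steel holding block, so that it cannot turn. Nobody knows whether its cap has a right-hand or a left-hand thread: find out by trying both ways which way it loosens, unscrew it, lift the cap off and finish holding it in the gripper about 10 cm above the valve, still, with the valve left home in the block. Leave the spare valve in the tray and everything else on the bench where they are.

Things in the scene. Friction and masses are not known exactly. Their poses are not given: they have to be found in the camera images.
- holder: Fixed steel block, 88 x 88 x 40 mm high, with two bolted ears along y (138 mm over all, up to 16 mm high). Origin: centre of underside, z up. Square pocket in the middle of its top, 42 x 42 mm, 28 mm deep, sides along x and y, 3 mm lead-in bevel. A valve fits four ways round; home, its shoulder lies on the block's top and its origin is 15 mm above the block's.
- mat: Fixed black rubber mat, 160 x 160 x 6 mm; origin: centre of the underside. One valve stands on it, within 30 mm of its centre: the one to open.
- tray: Fixed shallow plywood tray, 170 x 170 mm, rim 18 mm high, inner floor 6 mm up; origin: centre of the underside. The spare valve stands in it.
- valve_1: Upright brass gas valve, 0.56-0.84 kg. Origin: centre of underside, z up. Shank 40 x 40 mm square, z 0-25 (foot bevelled); body 50 x 50 mm, z 25-58, sides along x and y; round neck with mouth at z 86, inside cap_1 (z 67-90). Butterfly handle, 56 mm along y, juts from the +x face to x 38 mm at z 42: grip the two y faces. Looks like its twin; thread hand unmarked. On the mat or in the tray.
- valve_2: Upright brass gas valve, 0.56-0.84 kg. Origin: centre of underside, z up. Shank 40 x 40 mm square, z 0-25 (foot bevelled); body 50 x 50 mm, z 25-58, sides along x and y; round neck with mouth at z 86, inside cap_2 (z 67-90). Butterfly handle, 56 mm along y, juts from the +x face to x 38 mm at z 42: grip the two y faces. Looks like its twin; thread hand unmarked. On the mat or in the tray.
- cap_1: Steel screw cap on valve_1, 42 mm diameter, 23 mm high, 0.11 kg. Origin: centre of underside, z up; starts at z 67 mm of the valve, x axes agreeing. Thread right- or left-hand: the wrong way it stops hard within 0.3 rad (fingers then slip), the right way it turns easily, without rising, and lifts straight off once turned 1.4 to 1.9 rad from the start. It stays on when the valve is carried.
- cap_2: Steel screw cap on valve_2, 42 mm diameter, 23 mm high, 0.11 kg. Origin: centre of underside, z up; starts at z 67 mm of the valve, x axes agreeing. Thread right- or left-hand: the wrong way it stops hard within 0.3 rad (fingers then slip), the right way it turns easily, without rising, and lifts straight off once turned 1.4 to 1.9 rad from the start. It stays on when the valve is carried.
- nipple: Brass pipe nipple, 32 mm diameter, 33 mm high, in the tray; leave alone.
- screwdriver: Loose screwdriver on the bench, near the robot; leave alone.
- wrench: Loose 200 mm spanner on the bench, near the robot; leave alone.
- tape: Roll of tape, 96 mm diameter, 25 mm high; leave alone.
- tin: Paint tin, 84 mm diameter, 95 mm high; leave alone.
- jar: Glass jar, 66 mm diameter, 85 mm high; leave alone.
- spray_can: Spray can, 54 mm diameter, 170 mm high; leave alone.
- carton: Cardboard carton 80 x 110 x 70 mm; leave alone.
Not all that is in view belongs to the job. Leave any green or purple look-alike of the valve_2 alone. What is shaped like the cap_2 but turquoise is not meant.

How it is judged:
By the outcome, as a careful person would: the job done as asked, in the order asked, and still so for the second after the job is handed in, while the arm keeps its last pose, push and grip.
It also fails if it takes over 61 s, if anything falls off the work surface, if the arm or the gripper's body presses on something with over 40 N, if the wrist force passes 120 N, or if a joint passes its speed limit or range.

## Working session

There is one attempt and no reset: what is moved stays moved. The work goes in short steps, Python scripts to look and compute and a tool call to move; the robot and the scene stay as the last step left them, time stands still between calls to the robot, and variables do not carry over. Pictures are saved under pics/ and viewed, at most 10 in all, crops included, and the job is handed in when it is done.

Besides the shell and the picture viewer there is one more tool, called after ">>>" by a JSON object that holds its "fn" and its "kwargs". play_rows: Moves the arm, as the interface text tells. Its arguments: {"type":"object","properties":{"rows":{"type":"array","items":{"type":"array"}},"claw":{"type":"number"},"newtons":{"type":"number"}},"required":["rows"]}

```bash
mkdir -p pics; python3 - <<'E'
from workcell import bot,cams
import cv2,numpy as np,pickle
d={}
print(bot.read_state())
for n in("scene","side","wrist"):
    c=cams.read_camera(n);d[n]=c;cv2.imwrite(f"pics/{n}0.png",c["image"][:,:,::-1])
    print(n,{k:np.round(v,4).tolist() for k,v in c.items() if k!="image"})
pickle.dump(d,open("c0.pkl","wb"))
E
```

```text
{'time': 0.0, 'q': array([ 1.16911849e+00,  2.64778872e-01,  1.60537336e+00,  1.69601712e-05,
        1.27370234e+00, -3.68628237e-02]), 'joint_vel': array([-3.76601532e-05, -8.96369154e-04, -2.62539352e-04, -3.98690331e-04,
        1.51579221e-03,  1.86879646e-03]), 'joint_torque': array([ 1.87094709e-03, -5.15125573e+01, -3.67313182e+01,  1.23426198e-04,
        1.27885115e-02, -1.48683370e-05]), 'tool_pos': array([0.24051086, 0.62991444, 0.22994504]), 'tcp_rot': array([-0.5697928 , -3.08897039,  0.00346184]), 'wrist_force': array([-0.03384545, -0.52816942,  0.60843648]), 'torque': array([ 0.03208927, -0.0646059 , -0.00876214]), 'grip_force': 0.0, 'width': 0.9997803369501245}
scene {'K': [[362.8788, 0.0, 317.8301], [0.0, 362.8788, 198.4926], [0.0, 0.0, 1.0]], 'T': [[-0.1752, 0.7076, -0.6846, 1.1277], [0.9845, 0.1206, -0.1273, 0.0891], [-0.0075, -0.6962, -0.7178, 0.7848], [0.0, 0.0, 0.0, 1.0]]}
side {'K': [[365.4689, 0.0, 314.0613], [0.0, 365.4689, 197.4257], [0.0, 0.0, 1.0]], 'T': [[0.7002, -0.4355, 0.5657, -0.2251], [-0.7135, -0.4001, 0.5751, -0.7179], [-0.0242, -0.8064, -0.5909, 0.7981], [0.0, 0.0, 0.0, 1.0]]}
wrist {'K': [[309.7069, 0.0, 311.354], [0.0, 309.7069, 202.5361], [0.0, 0.0, 1.0]], 'mount': [[-0.001, -0.9565, -0.2917, 0.0757], [1.0, -0.0007, -0.0009, 0.0008], [0.0006, -0.2917, 0.9565, -0.1424], [0.0, 0.0, 0.0, 1.0]]}
```

View pics/scene0.png

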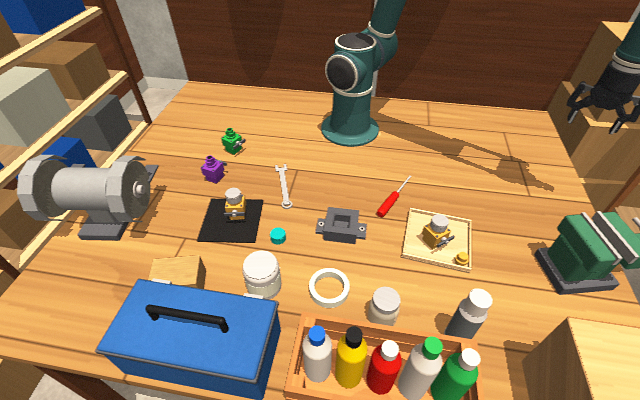

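View pics/side0.png

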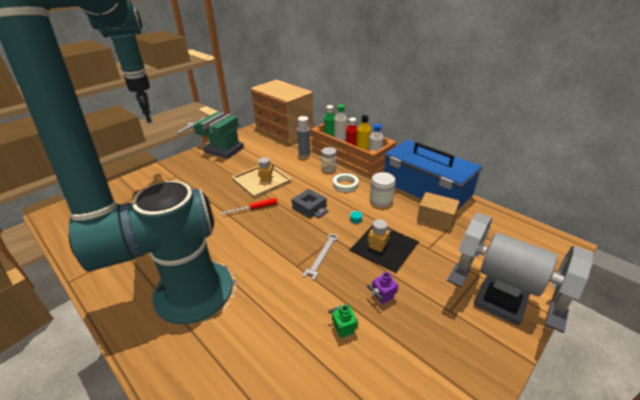

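The scene view shows the brass valve on the black mat at about (235,205), the holder at (342,225), and the spare valve in the tray at (437,232). It also shows the green and purple decoys at (232,140) and (213,168), and the turquoise cap at (278,236). The side view shows the mat valve at (379,238) and the holder at (309,203). The valve on the mat is the target, because it is brass with a steel cap and stands on black rubber.

```bash
cat > h.py <<'E'
import numpy as np,cv2,pickle
from scipy.spatial.transform import Rotation as R
def ray(c,uv,pose=None):
    K=c["K"];x=(uv[0]-K[0,2])/K[0,0];y=(uv[1]-K[1,2])/K[1,1]
    if "T" in c: T=c["T"];d=np.array([x,y,1.])
    else:
        r=np.hypot(x,y);s=np.sin(r)/r if r>1e-9 else 1.
        d=np.array([x*s,y*s,np.cos(r)])
        P=np.eye(4);P[:3,:3]=R.from_rotvec(pose[1]).as_matrix();P[:3,3]=pose[0];T=P@c["mount"]
    return T[:3,3],T[:3,:3]@d
def onz(c,uv,z,pose=None):
    o,d=ray(c,uv,pose);return o+d*(z-o[2])/d[2]
def proj(c,p,pose=None):
    K=c["K"]
    if "T" in c: T=c["T"]
    else:
        P=np.eye(4);P[:3,:3]=R.from_rotvec(pose[1]).as_matrix();P[:3,3]=pose[0];T=P@c["mount"]
    q=T[:3,:3].T@(np.array(p)-T[:3,3])
    if "T" in c: q=q/q[2];return K[0,0]*q[0]+K[0,2],K[1,1]*q[1]+K[1,2]
    n=np.hypot(q[0],q[1]);r=np.arctan2(n,q[2])
    return K[0,0]*r*q[0]/n+K[0,2],K[1,1]*r*q[1]/n+K[1,2]
def delta(s,pos,rot):
    "shift/turn in tool axes in row units; s=(pos,rot) start"
    M=R.from_rotvec(s[1]);
    return (M.inv().apply(np.array(pos)-s[0])/.25).round(4),(np.degrees((M.inv()*R.from_matrix(rot)).as_rotvec())/45).round(4)
E
python3 - <<'E'
from h import *
d=pickle.load(open("c0.pkl","rb"))
for n,uv,z in [("scene",(234,191),.096),("side",(379,225),.096),("scene",(342,219),.04),("side",(309,200),.04),("scene",(437,222),.096),("side",(265,162),.096),("scene",(232,215),.006),("side",(384,247),.006)]:
    print(n,uv,onz(d[n],uv,z).round(3))
im=d["scene"]["image"][160:260,180:380]
cv2.imwrite("pics/crop1.png",cv2.resize(im,None,fx=4,fy=4,interpolation=cv2.INTER_CUBIC)[:,:,::-1])
E
```

```text
scene (234, 191) [ 0.481 -0.262  0.096]
side (379, 225) [ 0.478 -0.27   0.096]
scene (342, 219) [0.483 0.035 0.04 ]
side (309, 200) [0.478 0.022 0.04 ]
scene (437, 222) [0.501 0.273 0.096]
side (265, 162) [0.483 0.26  0.096]
scene (232, 215) [ 0.491 -0.28   0.006]
side (384, 247) [ 0.495 -0.286  0.006]
```

View pics/crop1.png

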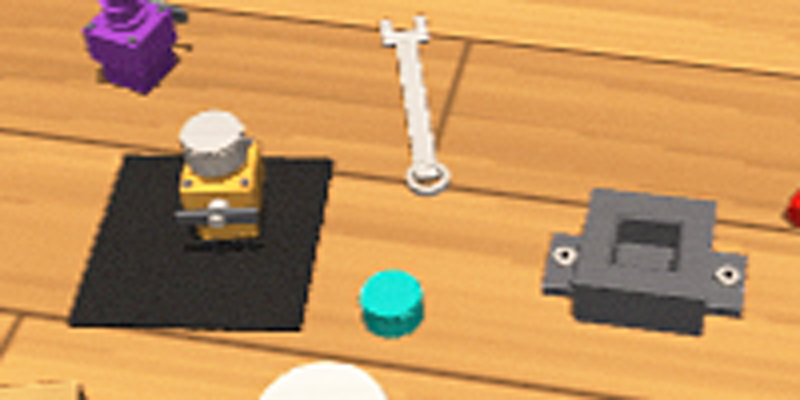

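The crop confirms it: a brass valve with a steel cap stands on the mat with its handle towards +x. The empty holder pocket is about level with it along x. I'll move the wrist camera over the holder first.

>>> {"fn": "play_rows", "kwargs": {"rows": [[[-0.88, -0.94, 0.14], [0, 0, 1]], [[-0.88, -0.94, 0.14], [0, 0, 1]], [[-0.88, -0.94, 0.14], [0, 0, 1]], [[-0.88, -0.94, 0.14], [0, 0, 1]], [[-0.88, -0.94, 0.14], [0, 0, 1]], [[-0.88, -0.94, 0.14], [0, 0, 1]], [[-0.88, -0.94, 0.14], [0, 0, 1]], [[-0.88, -0.94, 0.14], [0, 0, 1]], [[-0.88, -0.94, 0.14], [0, 0, 1]], [[-0.88, -0.94, 0.14], [0, 0, 1]]]}}

```text
time: 0.98
tool_pos: [0.3628, 0.331, 0.1959]
tcp_rot: [-1.713, -2.633, 0.001]
wrist_force: [0.6, 1.2, 0.1]
width: 1.002
grip_force: 0.0
```

```bash
cat > d.py <<'E'
import sys
from h import *
from workcell import bot
s=bot.read_state()
x,y,z,yaw=map(float,sys.argv[1:5])
M=R.from_rotvec(s["tcp_rot"]).as_matrix()
print("t",round(s["time"],2),"pos",s["tool_pos"].round(4),"yaw",np.degrees(np.arctan2(M[1,0],M[0,0])).round(2),"zax",M[:,2].round(4),"q",s["q"].round(2),"F",s["wrist_force"].round(1),"w",round(s["width"],3),s["grip_force"])
c,n=np.cos(np.radians(yaw)),np.sin(np.radians(yaw))
print(*delta((s["tool_pos"],s["tcp_rot"]),[x,y,z],np.array([[c,n,0],[n,-c,0],[0,0,-1]])))
E
python3 d.py .48 .03 .16 70
```

```text
t 0.98 pos [0.3628 0.331  0.1959] yaw 113.9 zax [-6.e-04 -2.e-04 -1.e+00] q [ 0.69 -0.06  2.03  0.    1.18  0.27] F [0.6 1.2 0.1] w 1.002 0.0
[-1.2907 -0.0588  0.1436] [-8.000e-04  2.000e-04  9.755e-01]
```

>>> {"fn": "play_rows", "kwargs": {"rows": [[[-1, -0.05, 0.14], [0, 0, 1]], [[-1, -0.05, 0.14], [0, 0, 1]], [[-1, -0.05, 0.14], [0, 0, 1]], [[-1, -0.05, 0.14], [0, 0, 1]], [[-1, -0.05, 0.14], [0, 0, 1]], [[-1, -0.05, 0.14], [0, 0, 1]], [[-1, -0.05, 0.14], [0, 0, 1]], [[-1, -0.05, 0.14], [0, 0, 1]], [[-1, -0.05, 0.14], [0, 0, 1]]]}}

```text
time: 1.73
tool_pos: [0.4535, 0.1, 0.1613]
tcp_rot: [-2.586, -1.782, -0.001]
wrist_force: [0.3, 0.1, 0.2]
width: 0.998
grip_force: 0.0
```

```bash
cat > snap.py <<'E'
import sys
from h import *
from workcell import bot,cams
s=bot.read_state();c=cams.read_camera("wrist");c["pose"]=(s["tool_pos"],s["tcp_rot"])
pickle.dump(c,open(sys.argv[1]+".pkl","wb"));cv2.imwrite(f"pics/{sys.argv[1]}.png",c["image"][:,:,::-1])
E
python3 snap.py w1; python3 d.py .47 -.25 .21 0
```

```text
t 1.78 pos [0.4533 0.1006 0.1614] yaw 69.23 zax [-0.e+00  8.e-04 -1.e+00] q [ 0.16 -0.08  2.12  0.    1.11  0.53] F [ 0.3  0.3 -0.2] w 0.999 0.0
[-1.2874  0.5597 -0.1953] [-9.0000e-04 -6.0000e-04  1.5385e+00]
```

View pics/w1.png

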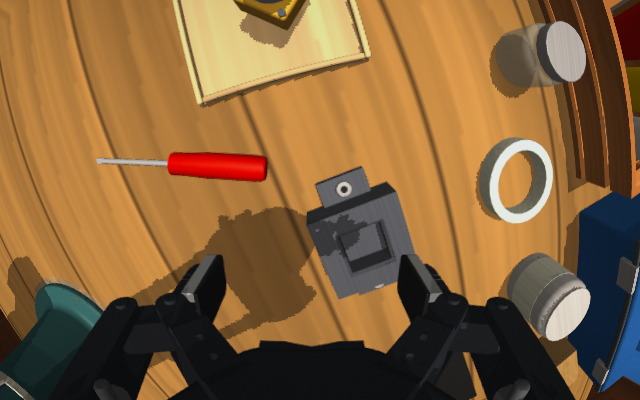

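The wrist view shows the holder at about (360,235), partly hidden by a finger, with its tool-side ear bolt at (344,189). I'll shift for a clear view.

>>> {"fn": "play_rows", "kwargs": {"rows": [[[-0.4, 0.03, -0.04], [0, 0, 1]], [[-0.4, 0.03, -0.04], [0, 0, 1]], [[-0.4, 0.03, -0.04], [0, 0, 1]], [[-0.4, 0.03, -0.04], [0, 0, 1]], [[-0.4, 0.03, -0.04], [0, 0, 1]], [[-0.4, 0.03, -0.04], [0, 0, 1]], [[-0.4, 0.03, -0.04], [0, 0, 1]], [[-0.4, 0.03, -0.04], [0, 0, 1]], [[-0.4, 0.03, -0.04], [0, 0, 1]]]}}

```text
time: 2.53
tool_pos: [0.4247, 0.0047, 0.1716]
tcp_rot: [-3.071, -0.663, -0.001]
wrist_force: [-0.8, 0.9, -0.6]
width: 1.0
grip_force: 0.0
```

```bash
python3 snap.py w2; python3 d.py .42 -.26 .21 0; python3 - <<'E'
from h import *
c=pickle.load(open("w2.pkl","rb"));im=c["image"]
u,v=map(int,proj(c,[.48,.028,.04],c["pose"]));print(u,v)
u0,v0=max(0,u-130),max(0,v-100);print(u0,v0)
cv2.imwrite("pics/w2c.png",cv2.resize(im[v0:v0+200,u0:u0+260],None,fx=3,fy=3,interpolation=cv2.INTER_CUBIC)[:,:,::-1])
E
```

```text
t 2.58 pos [0.4246 0.0044 0.1715] yaw 24.35 zax [ 4.e-04  2.e-04 -1.e+00] q [-0.05 -0.18  2.18  0.    1.14  1.1 ] F [ 0.3 -0.5  0.3] w 0.997 0.0
[-0.4528  0.9561 -0.1542] [-1.00e-04 -5.00e-04  5.41e-01]
314 126
184 26
```

View pics/w2c.png

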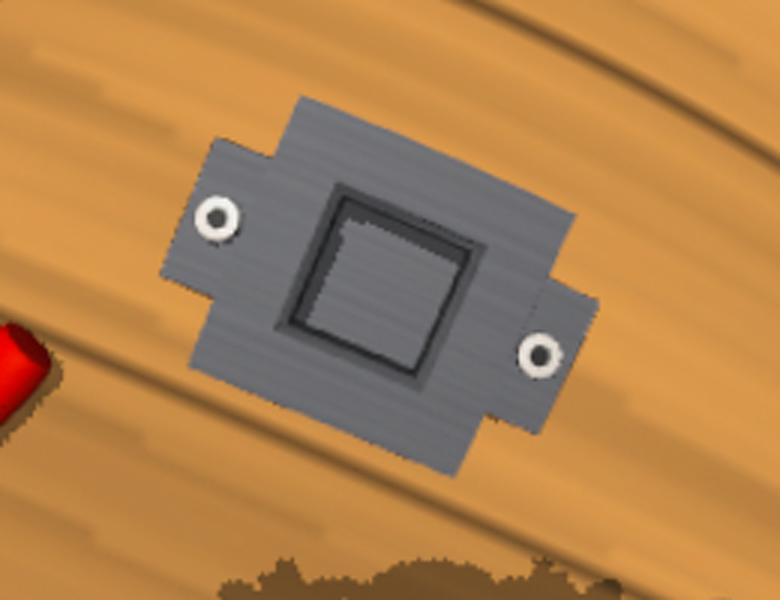

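```bash
python3 - <<'E'
from h import *
c=pickle.load(open("w2.pkl","rb"))
for L in ([(301,96),(576,214),(456,476),(190,366)],[(339,183),(487,244),(421,389),(275,327)]):
    P=np.array([onz(c,((u+.5)/3-.5+184,(v+.5)/3-.5+26),.04,c["pose"])[:2] for u,v in L])
    print((P*1000).round(1).tolist(),P.mean(0).round(4))
    for i in range(4):
        e=P[(i+1)%4]-P[i];print(np.linalg.norm(e).round(4),np.degrees(np.arctan2(e[1],e[0])).round(2))
E
```

```text
[[525.4, 77.8], [527.3, -9.6], [440.3, -11.0], [438.5, 76.0]] [0.4829 0.0333]
0.0874 -88.76
0.087 -179.04
0.087 91.16
0.0868 1.2
[[505.9, 56.9], [507.4, 10.4], [460.1, 9.9], [459.4, 56.9]] [0.4832 0.0335]
0.0466 -88.1
0.0473 -179.37
0.047 90.8
0.0465 0.05
```

>>> {"fn": "play_rows", "kwargs": {"rows": [[[-0.45, 0.95, -0.15], [0, 0, 0.54]], [[-0.45, 0.95, -0.15], [0, 0, 0.54]], [[-0.45, 0.95, -0.15], [0, 0, 0.54]], [[-0.45, 0.95, -0.15], [0, 0, 0.54]], [[-0.45, 0.95, -0.15], [0, 0, 0.54]], [[-0.45, 0.95, -0.15], [0, 0, 0.54]], [[-0.45, 0.95, -0.15], [0, 0, 0.54]], [[-0.45, 0.95, -0.15], [0, 0, 0.54]], [[-0.45, 0.95, -0.15], [0, 0, 0.54]]]}}

```text
time: 3.33
tool_pos: [0.4189, -0.2597, 0.2087]
tcp_rot: [-3.141, 0.006, 0.0]
wrist_force: [-0.1, 0.8, -0.2]
width: 1.0
grip_force: 0.0
```

```bash
python3 snap.py w3; python3 d.py .48 -.265 .15 0; python3 - <<'E'
from h import *
c=pickle.load(open("w3.pkl","rb"));im=c["image"]
u,v=map(int,proj(c,[.48,-.265,.06],c["pose"]));print(u,v)
u0,v0=max(0,u-130),max(0,v-100);print(u0,v0)
cv2.imwrite("pics/w3c.png",cv2.resize(im[v0:v0+200,u0:u0+260],None,fx=3,fy=3,interpolation=cv2.INTER_CUBIC)[:,:,::-1])
E
```

```text
t 3.38 pos [ 0.4187 -0.2587  0.2083] yaw -0.17 zax [-7.0e-04  1.3e-03 -1.0e+00] q [-0.6  -0.07  2.01  0.    1.2   0.97] F [-0.3  0.7  0.4] w 1.005 0.0
[0.2454 0.0249 0.2332] [-0.0017  0.0009 -0.0037]
318 123
188 23
```

View pics/w3c.png

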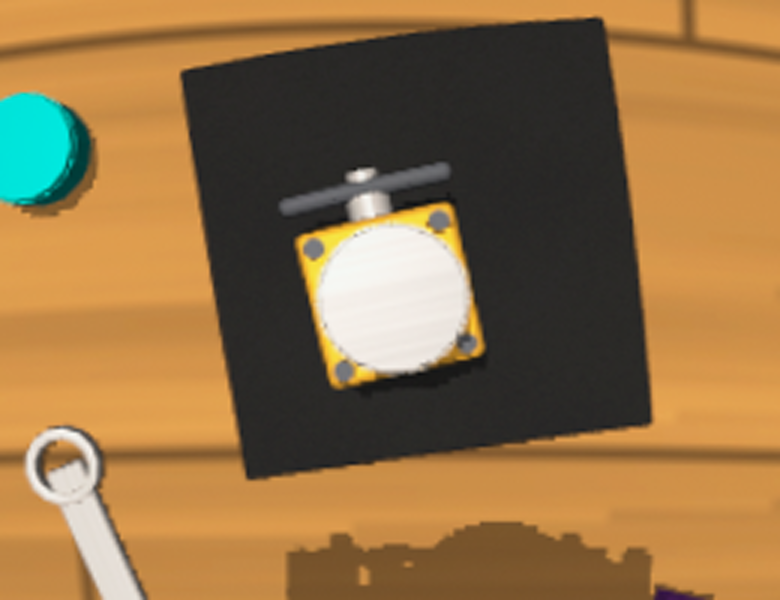

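The crop shows the target valve: round steel cap at (393,299), body top corners at (297,237), (455,202), (485,354) and (333,389), and the handle at the top of the picture (towards +x).

```bash
python3 - <<'E'
from h import *
c=pickle.load(open("w3.pkl","rb"))
f=lambda u,v:((u+.5)/3-.5+188,(v+.5)/3-.5+23)
P=np.array([onz(c,f(u,v),.064,c["pose"])[:2] for u,v in [(297,237),(455,202),(485,354),(333,389)]])
print((P*1000).round(1).tolist(),P.mean(0).round(4))
for i in range(4):
    e=P[(i+1)%4]-P[i];print(np.linalg.norm(e).round(4),np.degrees(np.arctan2(e[1],e[0])).round(2))
im=c["image"];m=cv2.inRange(cv2.cvtColor(im,cv2.COLOR_RGB2HSV),(0,0,170),(180,50,255))
n,l,st,ce=cv2.connectedComponentsWithStats(m)
for i in range(1,n):
    if st[i,4]>800: print(st[i],ce[i],onz(c,ce[i],.096,c["pose"]))
E
```

```text
[[501.1, -236.3], [511.8, -284.4], [464.7, -294.0], [453.7, -246.8]] [ 0.4828 -0.2654]
0.0493 -77.48
0.0481 -168.52
0.0484 103.11
0.0486 12.46
[ 294   98   50   49 1939] [318.52294997 121.92006189] [ 0.4831519  -0.26463116  0.096     ]
[ 197  166   83  139 1817] [235.58227848 236.07925151] [ 0.38281614 -0.18908277  0.096     ]
```

>>> {"fn": "play_rows", "kwargs": {"rows": [[[0.257, 0.025, 0.15], [0, 0, -0.28]], [[0.257, 0.025, 0.15], [0, 0, -0.28]], [[0.257, 0.025, 0.15], [0, 0, -0.28]], [[0.257, 0.025, 0.35], [0, 0, -0.28]], [[0.257, 0.025, 0.45], [0, 0, -0.28]], [[0.257, 0.025, 0.55], [0, 0, -0.28]], [[0.257, 0.025, 0.62], [0, 0, -0.28]], [[0.257, 0.025, 0.68], [0, 0, -0.28]], [[0.257, 0.025, 0.705], [0, 0, -0.28]], [[0.257, 0.025, 0.705], [0, 0, -0.28]], [[0.257, 0.025, 0.705], [0, 0, -0.28]]], "claw": 1}}

```text
time: 4.3
tool_pos: [0.4831, -0.265, 0.0329]
tcp_rot: [-3.123, -0.341, 0.0]
wrist_force: [0.2, -0.3, -0.2]
width: 0.999
grip_force: 0.0
```

```bash
python3 d.py .483 -.265 .032 12.4
```

```text
t 4.3 pos [ 0.4831 -0.265   0.0329] yaw 12.47 zax [-3.e-04  3.e-04 -1.e+00] q [-0.55  0.24  2.04  0.    0.86  0.81] F [ 0.2 -0.3 -0.2] w 0.999 0.0
[-0.0004 -0.0002  0.0035] [-0.0004  0.0003  0.0016]
```

Close and grip.

>>> {"fn": "play_rows", "kwargs": {"rows": [[[0, 0, 0], [0, 0, 0]], [[0, 0, 0], [0, 0, 0]], [[0, 0, 0], [0, 0, 0]], [[0, 0, 0], [0, 0, 0]], [[0, 0, 0], [0, 0, 0]], [[0, 0, 0], [0, 0, 0]], [[0, 0, 0], [0, 0, 0]], [[0, 0, 0], [0, 0, 0]], [[0, 0, 0], [0, 0, 0]], [[0, 0, 0], [0, 0, 0]], [[0, 0, 0], [0, 0, 0]], [[0, 0, 0], [0, 0, 0]]], "claw": -1, "newtons": 70}}

```text
time: 5.3
tool_pos: [0.4841, -0.2664, 0.0342]
tcp_rot: [3.122, 0.339, 0.003]
wrist_force: [-0.5, 1.8, 5.5]
width: 0.575
grip_force: 75.2
```

```bash
python3 d.py .483 -.265 .15 12.4
```

```text
t 5.3 pos [ 0.4841 -0.2664  0.0342] yaw 12.38 zax [ 2.2e-03 -7.0e-04 -1.0e+00] q [-0.55  0.24  2.04  0.    0.86  0.81] F [-0.5  1.8  5.5] w 0.575 75.15594363212585
[-0.0021 -0.006  -0.4632] [ 0.0014 -0.0025 -0.0005]
```

>>> {"fn": "play_rows", "kwargs": {"rows": [[[0, 0, -0.05], [0, 0, 0]], [[0, 0, -0.15], [0, 0, 0]], [[0, 0, -0.25], [0, 0, 0]], [[0, 0, -0.34], [0, 0, 0]], [[0.02, -0.1, -0.36], [0, 0, 0.05]], [[0.04, -0.2, -0.36], [0, 0, 0.1]], [[0.06, -0.3, -0.36], [0, 0, 0.15]], [[0.09, -0.4, -0.36], [0, 0, 0.2]], [[0.11, -0.5, -0.36], [0, 0, 0.25]], [[0.13, -0.6, -0.36], [0, 0, 0.25]], [[0.15, -0.7, -0.36], [0, 0, 0.25]], [[0.17, -0.8, -0.36], [0, 0, 0.25]], [[0.19, -0.88, -0.36], [0, 0, 0.25]], [[0.21, -0.96, -0.36], [0, 0, 0.25]], [[0.21, -0.98, -0.36], [0, 0, 0.25]], [[0.21, -0.98, -0.36], [0, 0, 0.25]]]}}

```text
time: 6.63
tool_pos: [0.4795, -0.0141, 0.1213]
tcp_rot: [-3.141, -0.035, 0.006]
wrist_force: [-0.0, -0.1, -9.2]
width: 0.57
grip_force: 76.1
```

```bash
python3 d.py .4842 .032 .125 1.0
```

```text
t 6.63 pos [ 0.4795 -0.0141  0.1213] yaw 1.28 zax [-3.7e-03  4.0e-04 -1.0e+00] q [-0.08 -0.01  2.12  0.    1.03  1.47] F [-0.  -0.1 -9.2] w 0.57 76.13081216812134
[ 0.0227 -0.1841 -0.0147] [-0.0007  0.0047  0.0062]
```

>>> {"fn": "play_rows", "kwargs": {"rows": [[[0.012, -0.09, -0.01], [0, 0, 0.006]], [[0.022, -0.16, -0.01], [0, 0, 0.006]], [[0.023, -0.184, -0.01], [0, 0, 0.006]], [[0.023, -0.184, -0.01], [0, 0, 0.006]], [[0.023, -0.184, -0.01], [0, 0, 0.006]], [[0.023, -0.184, -0.01], [0, 0, 0.006]]]}}

```text
time: 7.13
tool_pos: [0.486, 0.0295, 0.1246]
tcp_rot: [3.141, 0.023, -0.002]
wrist_force: [-0.6, -0.1, -9.6]
width: 0.572
grip_force: 76.9
```

```bash
python3 d.py .4842 .032 .075 1.0; python3 snap.py w4; python3 - <<'E'
from h import *
from workcell import cams
c=pickle.load(open("w4.pkl","rb"))
P=R.from_rotvec(c["pose"][1])
g=c["pose"][0]+P.apply([0,0,-.066]) # approx cap top: valve z 90 vs TCP z ~26
print(proj(c,g,c["pose"]),g)
im=c["image"];m=cv2.inRange(cv2.cvtColor(im,cv2.COLOR_RGB2HSV),(0,0,170),(180,50,255))
n,l,st,ce=cv2.connectedComponentsWithStats(m)
for i in range(1,n):
    if st[i,4]>800: print(st[i],ce[i],onz(c,ce[i],g[2],c["pose"]))
s=cams.read_camera("scene")["image"][150:270,280:420]
a=im[100:400,160:480]
s=cv2.resize(s,(350,300),interpolation=cv2.INTER_CUBIC)
cv2.imwrite("pics/w4c.png",np.hstack([a,s])[:,:,::-1])
E
```

```text
t 7.13 pos [0.486  0.0295 0.1246] yaw 0.85 zax [-1.1e-03 -9.0e-04 -1.0e+00] q [ 0.01  0.    2.11 -0.    1.03  1.57] F [-0.6 -0.1 -9.6] w 0.572 76.92978501319885
[-0.0067 -0.0103  0.1984] [ 0.0011  0.0014 -0.0032]
(np.float64(315.1951789787025), np.float64(347.90553056734706)) [0.48603514 0.02953946 0.19061262]
[ 264    0  106   27 1336] [315.99176647  13.22679641] [0.58428508 0.03104784 0.19061262]
```

View pics/w4c.png

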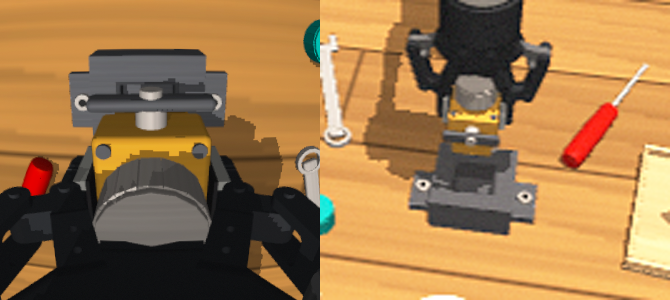

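The crop shows the valve held upright over the block, with the handle centred over the pocket between the two ear bolts. I'll correct slightly and let it settle.

>>> {"fn": "play_rows", "kwargs": {"rows": [[[-0.007, -0.01, 0.08], [0, 0, 0]], [[-0.007, -0.01, 0.12], [0, 0, 0]], [[-0.007, -0.01, 0.12], [0, 0, 0]], [[-0.007, -0.01, 0.12], [0, 0, 0]], [[-0.007, -0.01, 0.12], [0, 0, 0]], [[-0.007, -0.01, 0.12], [0, 0, 0]]]}}

```text
time: 7.73
tool_pos: [0.4856, 0.0329, 0.0959]
tcp_rot: [3.141, 0.024, 0.002]
wrist_force: [0.2, -0.4, -9.9]
width: 0.574
grip_force: 76.7
```

```bash
python3 d.py .4842 .032 .065 1.0; python3 snap.py w5;python3 d.py .4842 .032 .065 1.0; python3 - <<'E'
from h import *
c=pickle.load(open("w5.pkl","rb"))
p=c["pose"][0]
# expected pixel of ear bolts & block corners from holder estimate
for q in [(.4831+.044*1,.0334+.044,.04),(.4831+.044,.0334-.044,.04)]: print(proj(c,q,c["pose"]))
im=c["image"][40:240,160:480]
cv2.imwrite("pics/w5c.png",cv2.resize(im,None,fx=2.5,fy=2.5,interpolation=cv2.INTER_CUBIC)[:,:,::-1])
E
```

```text
t 7.73 pos [0.4856 0.0329 0.0959] yaw 0.87 zax [ 0.0016 -0.     -1.    ] q [ 0.02  0.04  2.13 -0.    0.97  1.57] F [ 0.2 -0.4 -9.9] w 0.574 76.69013500213623
[-0.0058  0.0036  0.1235] [ 0.0001 -0.002  -0.0029]
t 7.78 pos [0.4856 0.033  0.096 ] yaw 0.87 zax [ 1.7e-03 -1.0e-04 -1.0e+00] q [ 0.02  0.04  2.13 -0.    0.97  1.57] F [ 0.   0.  -8.9] w 0.571 76.69308543205261
[-0.006   0.0038  0.1238] [ 0.0001 -0.0022 -0.0028]
(np.float64(246.22661806239313), np.float64(160.05121427975618))
(np.float64(380.18054582550474), np.float64(161.98169236373622))
```

View pics/w5c.png

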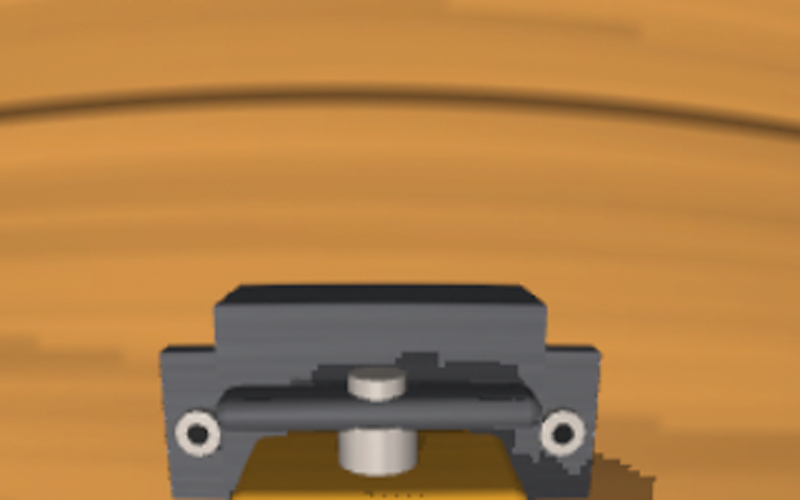

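>>> {"fn": "play_rows", "kwargs": {"rows": [[[-0.006, 0.002, 0.03], [0, 0, 0]], [[-0.006, 0.002, 0.06], [0, 0, 0]], [[-0.006, 0.002, 0.08], [0, 0, 0]], [[-0.006, 0.002, 0.09], [0, 0, 0]], [[-0.006, 0.002, 0.1], [0, 0, 0]], [[-0.006, 0.002, 0.11], [0, 0, 0]], [[-0.006, 0.002, 0.12], [0, 0, 0]], [[-0.006, 0.002, 0.13], [0, 0, 0]], [[-0.006, 0.002, 0.136], [0, 0, 0]], [[-0.006, 0.002, 0.136], [0, 0, 0]], [[-0.006, 0.002, 0.136], [0, 0, 0]]]}}

```text
time: 8.7
tool_pos: [0.4832, 0.0325, 0.061]
tcp_rot: [3.141, 0.024, -0.0]
wrist_force: [-0.2, 0.3, -9.4]
width: 0.572
grip_force: 77.0
```

```bash
python3 d.py .4842 .0324 .043 0.9
```

```text
t 8.7 pos [0.4832 0.0325 0.061 ] yaw 0.88 zax [-0. -0. -1.] q [ 0.02  0.08  2.16 -0.    0.9   1.57] F [-0.2  0.3 -9.4] w 0.572 77.01029062271118
[0.0039 0.0006 0.0721] [ 0.      0.0001 -0.0005]
```

>>> {"fn": "play_rows", "kwargs": {"rows": [[[0, 0, 0.01], [0, 0, 0]], [[0, 0, 0.02], [0, 0, 0]], [[0, 0, 0.03], [0, 0, 0]], [[0, 0, 0.04], [0, 0, 0]], [[0, 0, 0.05], [0, 0, 0]], [[0, 0, 0.055], [0, 0, 0]], [[0, 0, 0.06], [0, 0, 0]], [[0, 0, 0.06], [0, 0, 0]]]}}

```text
time: 9.37
tool_pos: [0.483, 0.0325, 0.0457]
tcp_rot: [3.142, 0.024, -0.001]
wrist_force: [0.0, 0.8, -9.5]
width: 0.571
grip_force: 77.0
```

```bash
python3 d.py .4842 .0324 .043 0.9
```

```text
t 9.37 pos [0.483  0.0325 0.0457] yaw 0.88 zax [-6.e-04 -0.e+00 -1.e+00] q [0.02 0.1  2.17 0.   0.87 1.57] F [ 0.   0.8 -9.5] w 0.571 77.01100945472717
[0.005  0.0007 0.0107] [-0.      0.0008 -0.0005]
```

>>> {"fn": "play_rows", "kwargs": {"rows": [[[0, 0, 0.003], [0, 0, 0]], [[0, 0, 0.006], [0, 0, 0]], [[0, 0, 0.009], [0, 0, 0]], [[0, 0, 0.012], [0, 0, 0]], [[0, 0, 0.012], [0, 0, 0]], [[0, 0, 0.012], [0, 0, 0]]]}}

```text
time: 9.87
tool_pos: [0.4834, 0.0326, 0.0433]
tcp_rot: [3.141, 0.024, 0.001]
wrist_force: [-1.1, 1.1, -7.1]
width: 0.569
grip_force: 77.0
```

```bash
python3 d.py .4842 .0324 .043 0.9
```

```text
t 9.87 pos [0.4834 0.0326 0.0433] yaw 0.88 zax [ 3.e-04 -0.e+00 -1.e+00] q [ 0.02  0.11  2.17 -0.    0.86  1.57] F [-1.1  1.1 -7.1] w 0.569 77.02449202537537
[0.0032 0.0007 0.0014] [ 0.     -0.0004 -0.0005]
```

>>> {"fn": "play_rows", "kwargs": {"rows": [[[0, 0, 0.003], [0, 0, 0]], [[0, 0, 0.006], [0, 0, 0]], [[0, 0, 0.009], [0, 0, 0]], [[0, 0, 0.009], [0, 0, 0]], [[0, 0, 0.009], [0, 0, 0]]]}}

```text
time: 10.28
tool_pos: [0.4834, 0.0326, 0.0432]
tcp_rot: [3.141, 0.024, -0.001]
wrist_force: [-9.8, 0.5, 12.7]
width: 0.572
grip_force: 79.8
```

```bash
python3 d.py .4842 .0324 .043 0.9
```

```text
t 10.28 pos [0.4834 0.0326 0.0432] yaw 0.89 zax [-4.e-04 -2.e-04 -1.e+00] q [ 0.02  0.11  2.17 -0.    0.86  1.57] F [-9.8  0.5 12.7] w 0.572 79.80881452560425
[0.0032 0.0007 0.0008] [ 0.0002  0.0006 -0.0003]
```

Contact came at z 0.0432, which is the predicted home height. I'll release, rise, and turn towards the mid-range wrist yaw.

>>> {"fn": "play_rows", "kwargs": {"rows": [[[0, 0, -0.006], [0, 0, 0]], [[0, 0, -0.006], [0, 0, 0]], [[0, 0, -0.006], [0, 0, 0]], [[0, 0, -0.006], [0, 0, 0]], [[0, 0, -0.006], [0, 0, 0]], [[0, 0, -0.006], [0, 0, 0]], [[0, 0, -0.006], [0, 0, 0]], [[0, 0, -0.006], [0, 0, 0]], [[0, 0, -0.05], [0, 0, 0]], [[0, 0, -0.15], [0, 0, 0]], [[0, 0, -0.28], [0, 0, 0]], [[0, 0, -0.4], [0, 0, 0]], [[0, 0, -0.4], [0, 0, -0.2]], [[0, 0, -0.4], [0, 0, -0.4]], [[0, 0, -0.4], [0, 0, -0.6]], [[0, 0, -0.4], [0, 0, -0.8]], [[0, 0, -0.4], [0, 0, -1]], [[0, 0, -0.4], [0, 0, -1]], [[0, 0, -0.4], [0, 0, -1]], [[0, 0, -0.4], [0, 0, -1]]], "claw": 1}}

```text
time: 11.95
tool_pos: [0.4833, 0.0325, 0.1416]
tcp_rot: [2.892, 1.226, 0.001]
wrist_force: [0.2, 0.3, -0.0]
width: 0.998
grip_force: 0.0
```

```bash
python3 d.py .4834 .0326 .15 91; python3 snap.py w6; python3 - <<'E'
from h import *
c=pickle.load(open("w6.pkl","rb"));im=c["image"]
m=cv2.inRange(cv2.cvtColor(im,cv2.COLOR_RGB2HSV),(0,0,120),(180,60,255))
n,l,st,ce=cv2.connectedComponentsWithStats(m)
print(proj(c,[.483,.033,.105],c["pose"]))
for i in range(1,n):
    if st[i,4]>800: print(st[i],ce[i],onz(c,ce[i],.105,c["pose"]))
cv2.imwrite("pics/w6c.png",np.hstack([im[0:400,120:520],cv2.resize(__import__("workcell").cams.read_camera("scene")["image"][150:270,290:410],(400,400),interpolation=cv2.INTER_CUBIC)])[:,:,::-1])
E
```

```text
t 11.95 pos [0.4833 0.0325 0.1416] yaw 45.93 zax [ 7.e-04  0.e+00 -1.e+00] q [ 0.02 -0.02  2.1  -0.    1.07  0.79] F [ 0.2  0.3 -0. ] w 0.998 0.0
[ 0.0004  0.0001 -0.0338] [ 8.0000e-04 -3.0000e-04 -1.0016e+00]
(np.float64(312.93551638508455), np.float64(232.87663803150156))
[ 420    9   90  101 2979] [462.96374622  59.35817388] [0.62679657 0.04904477 0.105     ]
[ 564  142   57   87 3323] [594.07402949 184.51008125] [ 0.67705895 -0.10573216  0.105     ]
[ 278  199   68   49 2266] [312.37511033 222.0635481 ] [0.48777438 0.03843628 0.105     ]
```

View pics/w6c.png

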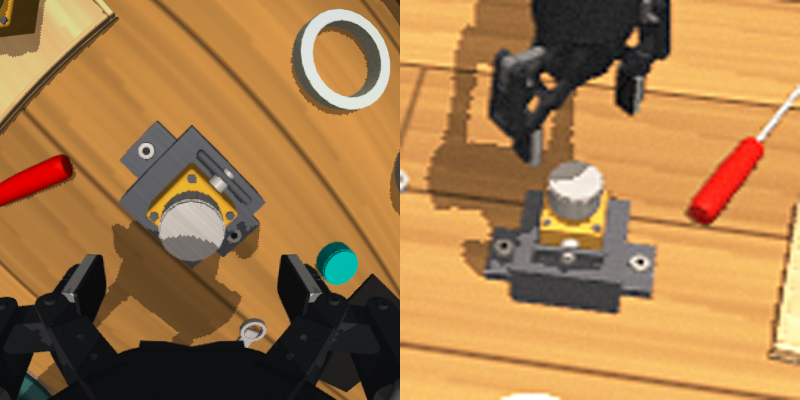

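The picture shows the valve seated square in the block, with its shoulder flush and the cap at (190,228). I'll turn 45° more, descend over the cap, then close.

>>> {"fn": "play_rows", "kwargs": {"rows": [[[0, 0, 0], [0, 0, -0.3]], [[0, 0, 0], [0, 0, -0.5]], [[0, 0, 0], [0, 0, -0.7]], [[0, 0, 0], [0, 0, -0.9]], [[0, 0, 0], [0, 0, -1]], [[0, 0, 0], [0, 0, -1]], [[0, 0, 0.06], [0, 0, -1]], [[0, 0, 0.12], [0, 0, -1]], [[0, 0, 0.18], [0, 0, -1]], [[0, 0, 0.24], [0, 0, -1]], [[0, 0, 0.274], [0, 0, -1]], [[0, 0, 0.274], [0, 0, -1]], [[0, 0, 0.274], [0, 0, -1]]]}}

```text
time: 13.13
tool_pos: [0.4829, 0.0325, 0.0722]
tcp_rot: [-2.204, -2.237, 0.001]
wrist_force: [-0.5, 1.0, -0.4]
width: 0.996
grip_force: 0.0
```

>>> {"fn": "play_rows", "kwargs": {"rows": [[[0, 0, 0], [0, 0, 0]], [[0, 0, 0], [0, 0, 0]], [[0, 0, 0], [0, 0, 0]], [[0, 0, 0], [0, 0, 0]], [[0, 0, 0], [0, 0, 0]], [[0, 0, 0], [0, 0, 0]], [[0, 0, 0], [0, 0, 0]], [[0, 0, 0], [0, 0, 0]], [[0, 0, 0], [0, 0, 0]], [[0, 0, 0], [0, 0, 0]], [[0, 0, 0], [0, 0, 0]], [[0, 0, 0], [0, 0, 0]]], "claw": -1, "newtons": 50}}

```text
time: 14.13
tool_pos: [0.484, 0.0326, 0.0734]
tcp_rot: [2.204, 2.238, 0.002]
wrist_force: [-0.5, -1.0, 5.4]
width: 0.478
grip_force: 50.3
```

```bash
python3 d.py .4834 .0326 .073 91; python3 -c "
from workcell import bot;print(bot.read_state()['torque'])"
```

```text
t 14.13 pos [0.484  0.0326 0.0734] yaw 90.87 zax [ 0.0016  0.     -1.    ] q [0.02 0.06 2.15 0.   0.92 0.  ] F [-0.5 -1.   5.4] w 0.478 50.33064747985918
[ 0.0002 -0.0025  0.0014] [ 0.0021 -0.     -0.0028]
[-0.04753982  0.24449471 -0.00324343]
```

Cap gripped. First trial is anticlockwise from above (tool −z), 0.4 rad.

>>> {"fn": "play_rows", "kwargs": {"rows": [[[0, 0, 0], [0, 0, -0.08]], [[0, 0, 0], [0, 0, -0.16]], [[0, 0, 0], [0, 0, -0.24]], [[0, 0, 0], [0, 0, -0.32]], [[0, 0, 0], [0, 0, -0.4]], [[0, 0, 0], [0, 0, -0.46]], [[0, 0, 0], [0, 0, -0.5]], [[0, 0, 0], [0, 0, -0.5]]]}}

```text
time: 14.8
tool_pos: [0.484, 0.0326, 0.0732]
tcp_rot: [1.728, 2.623, 0.003]
wrist_force: [-0.6, -0.7, 5.0]
width: 0.477
grip_force: 52.0
```

```bash
python3 d.py .4834 .0326 .073 91; python3 -c "
from workcell import bot;s=bot.read_state();print(s['torque'],s['joint_torque'])"
```

```text
t 14.8 pos [0.484  0.0326 0.0732] yaw 113.25 zax [ 0.0015  0.001  -1.    ] q [ 0.02  0.06  2.15  0.    0.92 -0.39] F [-0.6 -0.7  5. ] w 0.477 51.97526419535279
[ 0.0008 -0.0021  0.0008] [ 0.0021 -0.0009  0.4944]
[ 0.0333535   0.11334363 -1.14154368] [  1.12888344 -31.86572313 -28.90136719  -0.58494056  -0.30633023
  -1.37397096]
```

There is a 1.14 N·m reaction, so anticlockwise looks like the stop. Now the other way, back through the start and beyond.

>>> {"fn": "play_rows", "kwargs": {"rows": [[[0, 0, 0], [0, 0, 0.1]], [[0, 0, 0], [0, 0, 0.2]], [[0, 0, 0], [0, 0, 0.3]], [[0, 0, 0], [0, 0, 0.4]], [[0, 0, 0], [0, 0, 0.5]], [[0, 0, 0], [0, 0, 0.6]], [[0, 0, 0], [0, 0, 0.7]], [[0, 0, 0], [0, 0, 0.8]], [[0, 0, 0], [0, 0, 0.9]], [[0, 0, 0], [0, 0, 1]], [[0, 0, 0], [0, 0, 1]]]}}

```text
time: 15.72
tool_pos: [0.4842, 0.0322, 0.0732]
tcp_rot: [2.599, 1.762, 0.002]
wrist_force: [0.0, -1.5, 4.8]
width: 0.48
grip_force: 51.8
```

```bash
python3 d.py .4834 .0326 .073 91; python3 -c "
from workcell import bot;s=bot.read_state();print(s['torque'],s['joint_torque'])"
```

```text
t 15.72 pos [0.4842 0.0322 0.0732] yaw 68.26 zax [ 1.9e-03 -7.0e-04 -1.0e+00] q [ 0.02  0.06  2.15 -0.    0.92  0.4 ] F [ 0.  -1.5  4.8] w 0.48 51.753088776022196
[ 0.0003 -0.0035  0.0009] [ 2.600e-03  4.000e-04 -5.053e-01]
[-0.2297001   0.05565854  0.00605045] [  0.72598826 -31.79157972 -28.53296578   0.36277053  -0.154415
   0.80467377]
```

Clockwise turns freely at about 0.006 N·m, so the thread is left-handed. I'll carry on clockwise.

>>> {"fn": "play_rows", "kwargs": {"rows": [[[0, 0, 0], [0, 0, 0.12]], [[0, 0, 0], [0, 0, 0.24]], [[0, 0, 0], [0, 0, 0.36]], [[0, 0, 0], [0, 0, 0.48]], [[0, 0, 0], [0, 0, 0.6]], [[0, 0, 0], [0, 0, 0.72]], [[0, 0, 0], [0, 0, 0.84]], [[0, 0, 0], [0, 0, 0.94]], [[0, 0, 0], [0, 0, 1]], [[0, 0, 0], [0, 0, 1]]]}}

```text
time: 16.55
tool_pos: [0.484, 0.0324, 0.0732]
tcp_rot: [3.076, 0.636, 0.002]
wrist_force: [-1.3, -1.4, 6.3]
width: 0.479
grip_force: 51.8
```

>>> {"fn": "play_rows", "kwargs": {"rows": [[[0, 0, 0], [0, 0, 0.12]], [[0, 0, 0], [0, 0, 0.24]], [[0, 0, 0], [0, 0, 0.36]], [[0, 0, 0], [0, 0, 0.48]], [[0, 0, 0], [0, 0, 0.6]], [[0, 0, 0], [0, 0, 0.72]], [[0, 0, 0], [0, 0, 0.84]], [[0, 0, 0], [0, 0, 0.94]], [[0, 0, 0], [0, 0, 1]], [[0, 0, 0], [0, 0, 1]]]}}

```text
time: 17.38
tool_pos: [0.4838, 0.0327, 0.0732]
tcp_rot: [-3.085, 0.589, -0.002]
wrist_force: [-0.5, -0.1, 6.6]
width: 0.481
grip_force: 51.8
```

>>> {"fn": "play_rows", "kwargs": {"rows": [[[0, 0, 0], [0, 0, 0.1]], [[0, 0, 0], [0, 0, 0.2]], [[0, 0, 0], [0, 0, 0.25]], [[0, 0, 0], [0, 0, 0.25]], [[0, 0, 0], [0, 0, 0.25]]]}}

```text
time: 17.8
tool_pos: [0.4838, 0.0326, 0.0731]
tcp_rot: [3.015, -0.881, 0.002]
wrist_force: [-1.5, 0.7, 6.6]
width: 0.479
grip_force: 51.2
```

```bash
python3 d.py .4834 .0326 .083 -32; python3 -c "
from workcell import bot;s=bot.read_state();print(s['torque'],s['joint_torque'])"
```

```text
t 17.8 pos [0.4838 0.0326 0.0731] yaw -32.59 zax [ 1.2e-03 -7.0e-04 -1.0e+00] q [ 0.02  0.06  2.15 -0.    0.92  2.16] F [-1.5  0.7  6.6] w 0.479 51.21995911002159
[-0.0011  0.001  -0.0394] [ 0.     -0.0018 -0.0131]
[0.05566106 0.24469668 1.02083355] [ -1.43229257 -31.476717   -28.76475871   0.50000573  -0.47153709
   1.13105223]
```

It reached an end stop after ample turning. I'll lift gently and check the force.

>>> {"fn": "play_rows", "kwargs": {"rows": [[[0, 0, -0.004], [0, 0, 0]], [[0, 0, -0.008], [0, 0, 0]], [[0, 0, -0.012], [0, 0, 0]], [[0, 0, -0.016], [0, 0, 0]], [[0, 0, -0.016], [0, 0, 0]]]}}

```text
time: 18.22
tool_pos: [0.4828, 0.0325, 0.0739]
tcp_rot: [3.014, -0.885, 0.0]
wrist_force: [8.0, 0.4, -15.3]
width: 0.473
grip_force: 53.7
```

```bash
python3 d.py .4838 .0326 .185 -32.6; python3 -c "
from workcell import bot;s=bot.read_state();print(s['torque'])"
```

```text
t 18.22 pos [0.4828 0.0325 0.0739] yaw -32.74 zax [-0.e+00 -4.e-04 -1.e+00] q [ 0.02  0.06  2.15 -0.    0.93  2.16] F [  8.    0.4 -15.3] w 0.473 53.702464420348406
[ 0.0031 -0.0022 -0.4444] [ 0.0004 -0.0002 -0.003 ]
[ 0.07343421 -1.21311668  1.09406997]
```

The cap is not free under that load. I'll lower again, back off the end torque a little, and read the state.

>>> {"fn": "play_rows", "kwargs": {"rows": [[[0, 0, 0.016], [0, 0, 0]], [[0, 0, 0.016], [0, 0, -0.05]], [[0, 0, 0.016], [0, 0, -0.1]], [[0, 0, 0.016], [0, 0, -0.1]]]}}

```text
time: 18.55
tool_pos: [0.4834, 0.0325, 0.0732]
tcp_rot: [-3.046, 0.768, 0.0]
wrist_force: [-1.5, -0.1, 5.5]
width: 0.477
grip_force: 55.9
```

```bash
python3 d.py .4838 .0326 .185 -32.6; python3 -c "
from workcell import bot;s=bot.read_state();print(s['torque'])"; python3 snap.py w7; python3 - <<'E'
from h import *
from workcell import cams
im=pickle.load(open("w7.pkl","rb"))["image"]
s=cams.read_camera("scene")["image"][170:250,300:380];t=cams.read_camera("side")["image"][150:230,270:350]
cv2.imwrite("pics/w7c.png",np.hstack([cv2.resize(a,(390,390),interpolation=cv2.INTER_CUBIC) for a in (s,t)])[:,:,::-1])
E
```

```text
t 18.55 pos [0.4834 0.0325 0.0732] yaw -28.29 zax [-0.e+00  2.e-04 -1.e+00] q [0.02 0.06 2.15 0.   0.93 2.08] F [-1.5 -0.1  5.5] w 0.477 55.917228888720274
[ 0.0012 -0.001  -0.4472] [-0.0002  0.0001  0.0957]
[0.02870628 0.23230001 0.34573482]
```

View pics/w7c.png

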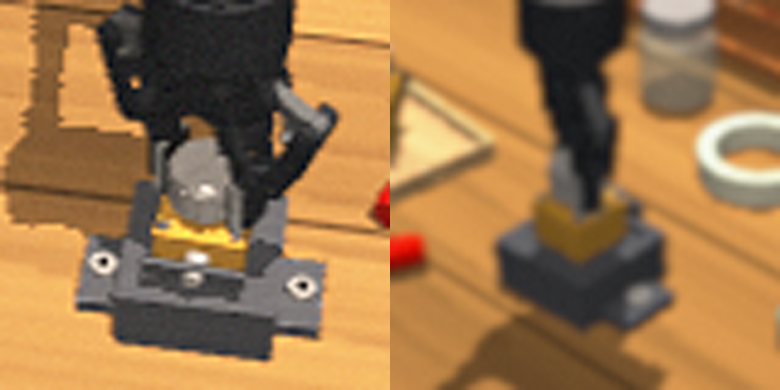

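No more pictures are available, so I'll go by feel. The crop shows both fingers on the cap and the valve seated. I'll sweep back anticlockwise, reading torque, to map the free range.

```bash
cat > r.py <<'E'
from h import *
from workcell import bot
s=bot.read_state();M=R.from_rotvec(s["tcp_rot"]).as_matrix()
print(round(s["time"],2),s["tool_pos"].round(4),"yaw",np.degrees(np.arctan2(M[1,0],M[0,0])).round(1),"F",s["wrist_force"].round(1),"T",s["torque"].round(2),"j6",s["joint_torque"][5].round(2),s["q"][5].round(2),"w",s["width"].round(3),s["grip_force"])
E
```

>>> {"fn": "play_rows", "kwargs": {"rows": [[[0, 0, 0], [0, 0, -0.1]], [[0, 0, 0], [0, 0, -0.2]], [[0, 0, 0], [0, 0, -0.2]]]}}

```text
time: 18.95
tool_pos: [0.4837, 0.0325, 0.0732]
tcp_rot: [-3.097, 0.527, -0.001]
wrist_force: [-1.0, -0.7, 5.4]
width: 0.478
grip_force: 56.0
```

```bash
python3 r.py
```

```text
Traceback (most recent call last):
  File "r.py", line 4, in <module>
    print(round(s["time"],2),s["tool_pos"].round(4),"yaw",np.degrees(np.arctan2(M[1,0],M[0,0])).round(1),"F",s["wrist_force"].round(1),"T",s["torque"].round(2),"j6",s["joint_torque"][5].round(2),s["q"][5].round(2),"w",s["width"].round(3),s["grip_force"])
                                                                                                                                                                                                                          ^^^^^^^^^^^^^^^^
AttributeError: 'float' object has no attribute 'round'
```

>>> {"fn": "play_rows", "kwargs": {"rows": [[[0, 0, 0], [0, 0, -0.12]], [[0, 0, 0], [0, 0, -0.24]], [[0, 0, 0], [0, 0, -0.3]], [[0, 0, 0], [0, 0, -0.3]]]}}

```text
time: 19.28
tool_pos: [0.484, 0.0325, 0.0732]
tcp_rot: [-3.137, 0.163, -0.002]
wrist_force: [-0.2, -0.1, 5.3]
width: 0.483
grip_force: 55.9
```

```bash
python3 r.py
```

```text
Traceback (most recent call last):
  File "r.py", line 4, in <module>
    print(round(s["time"],2),s["tool_pos"].round(4),"yaw",np.degrees(np.arctan2(M[1,0],M[0,0])).round(1),"F",s["wrist_force"].round(1),"T",s["torque"].round(2),"j6",s["joint_torque"][5].round(2),s["q"][5].round(2),"w",s["width"].round(3),s["grip_force"])
                                                                                                                                                                                                                          ^^^^^^^^^^^^^^^^
AttributeError: 'float' object has no attribute 'round'
```

>>> {"fn": "play_rows", "kwargs": {"rows": [[[0, 0, 0], [0, 0, -0.12]], [[0, 0, 0], [0, 0, -0.24]], [[0, 0, 0], [0, 0, -0.3]], [[0, 0, 0], [0, 0, -0.3]]]}}

```text
time: 19.62
tool_pos: [0.4841, 0.0325, 0.0732]
tcp_rot: [-3.135, -0.207, -0.002]
wrist_force: [-0.1, -0.2, 5.8]
width: 0.48
grip_force: 55.9
```

```bash
python3 r.py
```

```text
Traceback (most recent call last):
  File "r.py", line 4, in <module>
    print(round(s["time"],2),s["tool_pos"].round(4),"yaw",np.degrees(np.arctan2(M[1,0],M[0,0])).round(1),"F",s["wrist_force"].round(1),"T",s["torque"].round(2),"j6",s["joint_torque"][5].round(2),s["q"][5].round(2),"w",s["width"].round(3),s["grip_force"])
                                                                                                                                                                                                                          ^^^^^^^^^^^^^^^^
AttributeError: 'float' object has no attribute 'round'
```

>>> {"fn": "play_rows", "kwargs": {"rows": [[[0, 0, 0], [0, 0, -0.12]], [[0, 0, 0], [0, 0, -0.24]], [[0, 0, 0], [0, 0, -0.3]], [[0, 0, 0], [0, 0, -0.3]]]}}

```text
time: 19.95
tool_pos: [0.4841, 0.0326, 0.0732]
tcp_rot: [-3.089, -0.574, -0.002]
wrist_force: [0.3, -0.3, 5.4]
width: 0.475
grip_force: 55.9
```

```bash
python3 r.py
```

```text
Traceback (most recent call last):
  File "r.py", line 4, in <module>
    print(round(s["time"],2),s["tool_pos"].round(4),"yaw",np.degrees(np.arctan2(M[1,0],M[0,0])).round(1),"F",s["wrist_force"].round(1),"T",s["torque"].round(2),"j6",s["joint_torque"][5].round(2),s["q"][5].round(2),"w",s["width"].round(3),s["grip_force"])
                                                                                                                                                                                                                          ^^^^^^^^^^^^^^^^
AttributeError: 'float' object has no attribute 'round'
```

```bash
sed -i 's/\.round(3),s\["grip/,s["grip/' r.py; python3 r.py
```

```text
19.95 [0.4841 0.0326 0.0732] yaw 21.1 F [ 0.3 -0.3  5.4] T [-0.01 -0.05  0.07] j6 -0.46 1.22 w 0.47462793761962285 55.92699810862541
```

>>> {"fn": "play_rows", "kwargs": {"rows": [[[0, 0, 0], [0, 0, 0.14]], [[0, 0, 0], [0, 0, 0.28]], [[0, 0, 0], [0, 0, 0.42]], [[0, 0, 0], [0, 0, 0.56]], [[0, 0, 0], [0, 0, 0.7]], [[0, 0, 0], [0, 0, 0.84]], [[0, 0, 0], [0, 0, 0.92]], [[0, 0, 0], [0, 0, 0.92]], [[0, 0, 0], [0, 0, 0.92]]]}}

```text
time: 20.7
tool_pos: [0.4839, 0.0326, 0.0732]
tcp_rot: [-3.091, 0.558, -0.002]
wrist_force: [-0.5, -1.2, 5.8]
width: 0.479
grip_force: 56.0
```

```bash
python3 r.py
```

```text
20.7 [0.4839 0.0326 0.0732] yaw -20.5 F [-0.5 -1.2  5.8] T [ 0.01 -0.03 -0.06] j6 0.04 1.94 w 0.47938167614708665 55.96793269738555
```

>>> {"fn": "play_rows", "kwargs": {"rows": [[[0, 0, -0.004], [0, 0, 0]], [[0, 0, -0.008], [0, 0, 0]], [[0, 0, -0.012], [0, 0, 0]], [[0, 0, -0.016], [0, 0, 0]], [[0, 0, -0.016], [0, 0, 0]]]}}

```text
time: 21.12
tool_pos: [0.4829, 0.0327, 0.0761]
tcp_rot: [-3.092, 0.554, 0.001]
wrist_force: [1.4, 1.7, -1.1]
width: 0.478
grip_force: 55.3
```

```bash
python3 r.py
```

```text
21.12 [0.4829 0.0327 0.0761] yaw -20.3 F [ 1.4  1.7 -1.1] T [ 0.2  -0.18  0.  ] j6 0.02 1.94 w 0.477524798898265 55.267296116799116
```

Free: the load is only the cap's weight, about 1 N. Lifting straight up.

>>> {"fn": "play_rows", "kwargs": {"rows": [[[0, 0, -0.02], [0, 0, 0]], [[0, 0, -0.05], [0, 0, 0]], [[0, 0, -0.08], [0, 0, 0]], [[0, 0, -0.11], [0, 0, 0]], [[0, 0, -0.15], [0, 0, 0]], [[0, 0, -0.2], [0, 0, 0]], [[0, 0, -0.26], [0, 0, 0]], [[0, 0, -0.32], [0, 0, 0]], [[0, 0, -0.38], [0, 0, 0]], [[0, 0, -0.42], [0, 0, 0]], [[0, 0, -0.44], [0, 0, 0]], [[0, 0, -0.45], [0, 0, 0]], [[0, 0, -0.45], [0, 0, 0]], [[0, 0, -0.45], [0, 0, 0]], [[0, 0, -0.45], [0, 0, 0]], [[0, 0, -0.45], [0, 0, 0]], [[0, 0, -0.45], [0, 0, 0]]]}}

```text
time: 22.53
tool_pos: [0.4827, 0.0325, 0.188]
tcp_rot: [3.092, -0.553, -0.002]
wrist_force: [1.1, 0.2, -0.6]
width: 0.477
grip_force: 55.4
```

```bash
python3 r.py; python3 - <<'E'
from h import *
from workcell import cams
d=pickle.load(open("c0.pkl","rb"));c=cams.read_camera("scene");im=c["image"]
hsv=cv2.cvtColor(im,cv2.COLOR_RGB2HSV);m=cv2.inRange(hsv,(18,150,90),(32,255,255));m[:160]=0;m[250:]=0;m[:,:300]=0;m[:,380:]=0
print("brass px bbox",cv2.boundingRect(m),m.sum()//255)
for p in [(.483,.0325,.073),(.483,.0325,.101),(.458,.0075,.073),(.508,.0575,.073),(.508,.0325,.04)]: print(p,np.round(proj(c,p),1))
E
```

```text
22.53 [0.4827 0.0325 0.188 ] yaw -20.3 F [ 1.1  0.2 -0.6] T [ 0.01 -0.03 -0.02] j6 -0.0 1.94 w 0.47741637869895986 55.3601124510169
brass px bbox (300, 160, 80, 90) 348
(0.483, 0.0325, 0.073) [341.5 210.8]
(0.483, 0.0325, 0.101) [341.9 203.6]
(0.458, 0.0075, 0.073) [333.5 202.9]
(0.508, 0.0575, 0.073) [349.8 219.1]
(0.508, 0.0325, 0.04) [339.8 226. ]
```

```bash
python3 - <<'E'
from h import *
from workcell import cams
a=cv2.imread("pics/w6c.png")[:,400:];a=cv2.resize(a,(120,120),interpolation=cv2.INTER_AREA)
b=cams.read_camera("scene")["image"][150:270,290:410,::-1]
for i in (a,b):
    m=cv2.inRange(cv2.cvtColor(np.ascontiguousarray(i),cv2.COLOR_BGR2HSV),(20,190,120),(32,255,255))
    n,l,st,ce=cv2.connectedComponentsWithStats(m);k=1+st[1:,4].argmax();print(st[k],ce[k].round(1))
t=np.ascontiguousarray(a[75:105,25:80]) # block and handle patch
r=cv2.matchTemplate(np.ascontiguousarray(b),t,cv2.TM_CCOEFF_NORMED);print(cv2.minMaxLoc(r))
E
python3 r.py
```

```text
22.63 [0.4829 0.0325 0.1883] yaw -20.3 F [-0.5 -1.1 -1. ] T [-0.01 -0.    0.01] j6 0.0 1.94 w 0.4760851262459464 55.36018777638674Traceback (most recent call last):
  File "<stdin>", line 7, in <module>
ValueError: attempt to get argmax of an empty sequence
```

```bash
python3 - <<'E'
from h import *
from workcell import cams
a=cv2.imread("pics/w6c.png")[:,400:];a=cv2.resize(a,(120,120),interpolation=cv2.INTER_AREA)
b=np.ascontiguousarray(cams.read_camera("scene")["image"][150:270,290:410,::-1])
for (y0,y1,x0,x1) in [(72,92,25,78),(58,76,40,64)]:
    r=cv2.matchTemplate(b,np.ascontiguousarray(a[y0:y1,x0:x1]),cv2.TM_CCOEFF_NORMED);print((x0,y0),cv2.minMaxLoc(r))
E
```

```text
(25, 72) (-0.348189115524292, 0.927839457988739, (64, 65), (25, 72))
(40, 58) (-0.3662996292114258, 0.5803707838058472, (4, 44), (40, 58))
```

The valve and block are pixel-for-pixel where they were. The cap is held still, so I'll hand in.

```bash
python3 -c "
from workcell import bot;print(bot.finish_job())"
```

```text
the job is handed in; nothing more can be done
None
```

I handed the job in at about 23 s: the valve is home in the block, its cap has a left-hand thread (it loosens clockwise from above), and the gripper holds the cap still about 10 cm above the valve.

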